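# Show the helper the bottle left open, its cap and its place in the crate

### The job

Show the new helper how to finish this batch, only by pointing down from above with the fingertips: first at the mouth of the bottle on the drip tray that was left without a cap, then at the loose screw cap it needs (the same kind as the other bottles wear), then at the opening of the empty crate pocket where it is to go. Each time hold the fingertips still a couple of centimetres above the middle of the thing for two seconds, and travel well above the bottles in between: do not bring the fingertips down close over any other bottle or closure. Touch, move and lift nothing at all, and finish with the fingertips raised at least ten centimetres above the bottle tops.

Things in the scene. Friction and masses are not known exactly. Their poses are not given: they have to be found in the camera images.
- open_mouth (a point): Centre of the mouth (the rim) of the one bottle on the drip tray that has no cap: a 250 ml dark green glass oil bottle with a small ear at its neck, 74 mm across, bare threaded neck 25 mm across with an open mouth, rim 155 mm above its underside. z axis up.
- cap_top (a point): Centre of the top face of the loose screw cap, the same kind as the other bottles wear: a plain gold-coloured metal cylinder 31 mm across and 24 mm tall, mouth down, one of four closures standing on the white tray on the closures carton (tray floor 61 mm above the bench). z axis up.
- free_pocket (a point): Middle of the empty pocket of the red crate, at the level of the crate's rim, 145 mm above the bench and 140 mm above the pocket's floor. The crate is 270 x 180 mm, 145 mm tall, with 2 x 3 pockets 83 mm wide, spaced 88 mm; the five others hold a bottle whose cap top stands 162 mm above the bench. z axis up.
- open_bottle: The bottle without a cap (see its mouth), 0.45 kg, loose; origin at the centre of its underside.
- bottle_a: 250 ml eared dark green oil bottle with its gold-coloured screw cap on: 74 mm across, 157 mm tall, origin at the centre of its underside. Loose on the drip tray (floor 4 mm, rim 12 mm above the bench), about 110 mm from its neighbours.
- bottle_b: 250 ml eared dark green oil bottle with its gold-coloured screw cap on: 74 mm across, 157 mm tall, origin at the centre of its underside. Loose on the drip tray (floor 4 mm, rim 12 mm above the bench), about 110 mm from its neighbours.
- bottle_c: 250 ml eared dark green oil bottle with its gold-coloured screw cap on: 74 mm across, 157 mm tall, origin at the centre of its underside. Loose on the drip tray (floor 4 mm, rim 12 mm above the bench), about 110 mm from its neighbours.
- packed1: 250 ml eared dark green oil bottle with its gold-coloured screw cap on: 74 mm across, 157 mm tall, origin at the centre of its underside. Loose in a pocket of the crate.
- packed2: 250 ml eared dark green oil bottle with its gold-coloured screw cap on: 74 mm across, 157 mm tall, origin at the centre of its underside. Loose in a pocket of the crate.
- packed3: 250 ml eared dark green oil bottle with its gold-coloured screw cap on: 74 mm across, 157 mm tall, origin at the centre of its underside. Loose in a pocket of the crate.
- packed4: 250 ml eared dark green oil bottle with its gold-coloured screw cap on: 74 mm across, 157 mm tall, origin at the centre of its underside. Loose in a pocket of the crate.
- packed5: 250 ml eared dark green oil bottle with its gold-coloured screw cap on: 74 mm across, 157 mm tall, origin at the centre of its underside. Loose in a pocket of the crate.
- screw_cap: The loose screw cap (12 g); origin at the centre of its underside.
- cork_stopper: Cork stopper standing on its dark wooden head, cork upwards: head 29 mm across and 11 mm thick, 34 mm tall in all; loose on the white tray. Origin at the centre of its underside.
- jar_lid: Flat gold-coloured jar lid, 53 mm across, 13 mm tall, loose on the white tray. Origin at the centre of its underside.
- pourer: Pouring spout: black plug 27 mm across and 17 mm tall with a thin bent steel tube on top, 54 mm tall in all, loose on the white tray. Origin at the centre of its underside.
- funnel: Loose aluminium funnel standing mouth down beyond the carton: 90 mm across, 105 mm tall. Origin at the centre of its underside.
Things that resemble listed ones, but are neither listed nor needed, are in the scene too. Leave any orange or purple look-alike of the bottle_a alone.

How it is judged:
On the way, in this order (a step that is already met when the one before it is completed fails the run):
1. the fingertips dwell just above the mouth of the open bottle (horizontal distance between the grasp point and open_mouth below 0.025 m and z of the grasp point in the frame of open_mouth between 0.018 and 0.07 m), for 1.5 s.
2. the fingertips dwell just above the loose screw cap (horizontal distance between the grasp point and cap_top below 0.025 m and z of the grasp point in the frame of cap_top between 0.018 and 0.07 m), for 1.5 s.
3. the fingertips dwell just above the empty pocket of the crate (horizontal distance between the grasp point and free_pocket below 0.025 m and z of the grasp point in the frame of free_pocket between 0.018 and 0.07 m), for 1.5 s.
At the end, for the whole second after the job is handed in: After pointing at all three in order, every bottle, closure and the funnel stands at rest within 6 mm of where it was, and the hand is raised: grasp point more than 260 mm above the bench (bottle tops are at 162 mm) (distance of each of open_bottle, screw_cap, bottle_a, bottle_b, bottle_c, packed1, packed2, packed3, packed4, packed5, cork_stopper, jar_lid, pourer, funnel from where it was at the start of the episode below 0.006 m and linear speed of each of open_bottle, screw_cap, bottle_a, bottle_b, bottle_c, packed1, packed2, packed3, packed4, packed5, cork_stopper, jar_lid, pourer, funnel below 0.02 m/s and height (world z) of the grasp point above 0.26 m); the robot touches nothing.
It fails at once if the robot touches something (contact force between any of the fingers, the arm and anything else above 0.5 N).
It fails at once if a bottle, closure or the funnel is moved or lifted (distance of any of open_bottle, screw_cap, bottle_a, bottle_b, bottle_c, packed1, packed2, packed3, packed4, packed5, cork_stopper, jar_lid, pourer, funnel from where it was at the start of the episode above 0.008 m).
It fails at once if the fingertips come down close over a wrong bottle or closure (within about 15 mm of its middle, less than about 40 mm above it) ((horizontal distance between the grasp point and bottle_a below 0.015 m and z of the grasp point in the frame of bottle_a between 0.175 and 0.217 m) or (horizontal distance between the grasp point and bottle_b below 0.015 m and z of the grasp point in the frame of bottle_b between 0.175 and 0.217 m) or (horizontal distance between the grasp point and bottle_c below 0.015 m and z of the grasp point in the frame of bottle_c between 0.175 and 0.217 m) or (horizontal distance between the grasp point and packed1 below 0.015 m and z of the grasp point in the frame of packed1 between 0.175 and 0.217 m) or (horizontal distance between the grasp point and packed2 below 0.015 m and z of the grasp point in the frame of packed2 between 0.175 and 0.217 m) or (horizontal distance between the grasp point and packed3 below 0.015 m and z of the grasp point in the frame of packed3 between 0.175 and 0.217 m) or (horizontal distance between the grasp point and packed4 below 0.015 m and z of the grasp point in the frame of packed4 between 0.175 and 0.217 m) or (horizontal distance between the grasp point and packed5 below 0.015 m and z of the grasp point in the frame of packed5 between 0.175 and 0.217 m) or (horizontal distance between the grasp point and cork_stopper below 0.015 m and z of the grasp point in the frame of cork_stopper between 0.052 and 0.094 m) or (horizontal distance between the grasp point and jar_lid below 0.015 m and z of the grasp point in the frame of jar_lid between 0.03 and 0.072 m) or (horizontal distance between the grasp point and pourer below 0.015 m and z of the grasp point in the frame of pourer between 0.068 and 0.11 m)).
It also fails if it takes over 54 s, if anything falls off the work surface, if the arm or the gripper's body presses on something with over 40 N, if the wrist force passes 120 N, or if a joint passes its speed limit or range.

### The arm

A 6-joint arm with a two-finger parallel gripper is mounted at the origin on the work surface. World frame = base frame: x ahead of the robot, y to its left, z up, the work surface at z = 0. Lengths are in m, angles in rad, forces in N, time in s.
With the tool pointing down it reaches from about 0.425 to 0.95 m from the base axis. Payload 3.5 kg.
Tool frame: the origin (TCP) lies at the very end of the fingers, on their centre line; the grasp point (between the pads) lies 19 mm behind it; y points along the fingers, z is the direction in which the jaws open and shut, and the axes are right-handed (so a half turn about y gives the same grasp; the last joint's range is limited). The gripper opens to 85 mm and grips with 20 to 120 N. Pads are 22 mm wide; open, the fingers measure 114 mm over their backs; the gripper's body (76 mm by 85 mm) begins 54 mm behind the grasp point. The pads swing forward as they close: fully open they stand 13 mm farther back than shut.
Start: joints at [-1.403, 0.286, 1.577, -0, 1.279, -0.15], TCP at [0.211, -0.641, 0.231] pointing down, gripper open.
Joint ranges: [-2.77, 2.77], [-0.9, 2.22], [0.21, 2.48], [-1.53, 4.67], [0.24, 2.81], [-2.84, 2.84]. Speed limits (rad/s): [2.79, 2.79, 3.14, 3.14, 3.14, 3.14].

### API

Orientations are given as a unit quaternion [x, y, z, w].
In Python, from plant import ctrl gives the robot as it stands. The module is installed in compiled form; this text tells all that it offers.
- The arm moves only by the tool jog_arm, never from a script. Its argument "deltas" is a list of rows, each a list of 3 entries, a list of its own where there are three numbers: the turn, a rotation vector about the tool's x, y, z in rad, then the shift along the tool's x, y, z in m, then the opening, from 0 (shut) to 1 (fully open). In form: [[[wx, wy, wz], [dx, dy, dz], gripper], ...]. A call has 1 to 10 rows; each row is the pose to reach, as a shift and turn from the pose measured when the call began, along the tool's axes at that moment; what a row does not reach only later rows make up. A row lasts 1/12 s, in which the tool goes at most 41.7 mm and 7.16 degrees, less where a joint would pass 70% of its speed; a pose out of reach is approached as far as the arm can. A call with a gripper value outside its range is refused whole. The fingers move at their own pace and stop on an object; "force" is the grip in N (left out, the last holds). Time passes only in rows, so rows that repeat a pose let the fingers close. It gives the time, the measured TCP pose, the force and the opening at its end, in the units of the state.
- ctrl.get_state(): the state, without advancing time (a new reading comes with each control period).
- ctrl.read_camera(name): name is "scene" or "top" or "wrist"; returns a dict with "pixels" (384x512x3 uint8, blue, green, red), "range_z" (384x512 float32, m along the optical axis (not along the pixel's ray), 0 where there is no reading), "fx", "fy", "cx", "cy" (pixels), "T" (4x4, takes a point from camera to world coordinates); the wrist camera has in their place "mount" (4x4, takes a point from camera to tool coordinates, whose origin is the TCP and whose axes are the tool frame's). Camera axes: x right, y up, looking along -z (the intrinsics and any distortion apply to the point x, -y, -z); pixel columns grow to the right and rows downward; lengths in m; the calibration is good to about 2 mm. A picture is of the moment at which its call begins: read the wrist's pose just before it.
- ctrl.sign_off(): hands the job in, once; it reports no verdict.
The state is a dict: "time": time; "qpos": joint angles; "dq": joint speeds; "joint_efforts": joint torques, N m; "eef_pos": TCP position; "tcp_rot": TCP orientation; "contact_force": force on the tool from outside, world axes, zero at the start; "wrist_torque": the same for the moment, N m; "opening": opening from 0.0 (shut) to 1.0 (fully open).
Only numpy, scipy, OpenCV 4.12 (cv2) and the standard library are available. Lean on these libraries where they do the work, as an engineer would, in place of code of your own. Each camera call takes 0.05 s, during which the arm holds its last target.

## Working session

There is one attempt and no reset: what is moved stays moved. The work goes in short steps, Python scripts to look and compute and a tool call to move; the robot and the scene stay as the last step left them, time stands still between calls to the robot, and variables do not carry over. Pictures are saved under pics/ and viewed, and the job is handed in when it is done.

Besides the shell and the picture viewer there is one more tool, called after "Emit:" by a JSON object that holds its "name" and its "arguments", one argument or row to a line. jog_arm: Moves the arm, as the interface text tells. Its arguments: {"type":"object","properties":{"deltas":{"type":"array","items":{"type":"array"}},"force":{"type":"number"}},"required":["deltas"]}

```bash
mkdir -p pics
python3 - <<'E'
from plant import ctrl
import cv2,numpy as np
s=ctrl.get_state();print({k:np.round(v,3).tolist() for k,v in s.items()})
for n in("scene","top"):
    c=ctrl.read_camera(n);cv2.imwrite(f"pics/{n}0.png",c["pixels"]);np.savez(f"{n}0.npz",**{k:v for k,v in c.items()})
    print(n,c.keys(),c["fx"],c["cx"],c["cy"],np.round(c["T"],3).tolist(),(c["range_z"]>0).mean())
E
```

```text
{'time': 0.0, 'qpos': [-1.403, 0.287, 1.578, 0.0, 1.279, -0.15], 'dq': [0.001, 0.0, -0.001, 0.0, 0.0, 0.001], 'joint_efforts': [0.001, -40.597, -29.263, -0.0, 0.006, -0.0], 'eef_pos': [0.211, -0.641, 0.23], 'tcp_rot': [-0.112, 0.699, -0.697, 0.112], 'contact_force': [0.601, -0.031, 0.333], 'wrist_torque': [-0.002, -0.044, -0.012], 'opening': 0.996}
scene dict_keys(['pixels', 'range_z', 'fx', 'fy', 'cx', 'cy', 'T']) 386.36580755368556 260.96135041906507 198.29434191694907 [[0.783, -0.351, 0.514, 1.061], [0.623, 0.441, -0.646, -0.672], [0.0, 0.826, 0.564, 0.693], [0.0, 0.0, 0.0, 1.0]] 0.9924214680989584
top dict_keys(['pixels', 'range_z', 'fx', 'fy', 'cx', 'cy', 'T']) 500.1587654253083 260.07462079388637 195.45405891959206 [[-0.006, 0.999, -0.05, 0.427], [-1.0, -0.004, 0.025, 0.015], [0.024, 0.05, 0.998, 1.516], [0.0, 0.0, 0.0, 1.0]] 0.9959360758463541
```

View pics/scene0.png

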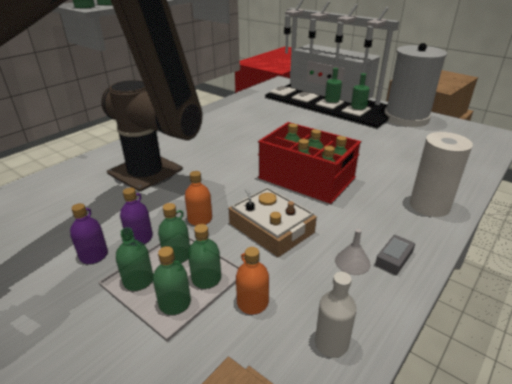

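View pics/top0.png

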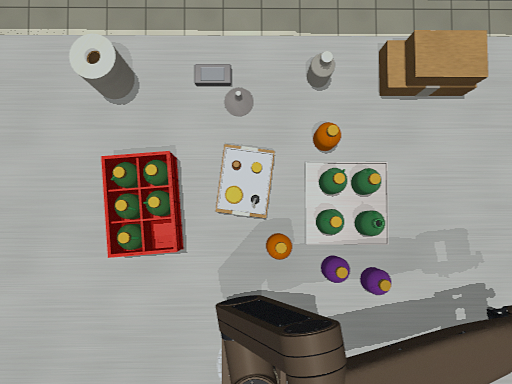

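Scene view: four green bottles stand on the tray; the one at about (130,238) has no gold top. Top view candidates:
- **Bottles:** (339,173), (375,178), (336,221) and (376,223). Only (376,223) has no gold disc.
- **Closures:** cork (236,165), gold (257,167), large gold lid (234,195), pourer (255,200). The small gold disc at (257,167) fits the screw cap.
- **Pocket:** the empty one is near (163,236).

I'll confirm these with a crop and measure them.

```bash
cat > h.py <<'E'
import numpy as np,cv2
def load(n): return dict(np.load(n+".npz"))
def plane(c,u,v,z):
    d=np.array([(u-c["cx"])/c["fx"],-(v-c["cy"])/c["fy"],-1.]);T=c["T"];w=T[:3,:3]@d
    return T[:3,3]+w*(z-T[2,3])/w[2]
def dep(c,u,v):
    r=c["range_z"][int(round(v)),int(round(u))]
    p=np.array([(u-c["cx"])/c["fx"]*r,-(v-c["cy"])/c["fy"]*r,-r]);return c["T"][:3,:3]@p+c["T"][:3,3]
E
python3 - <<'E'
from h import *
c=load("top0");im=c["pixels"]
a=cv2.resize(im[130:265,205:400],None,fx=4,fy=4,interpolation=cv2.INTER_CUBIC);cv2.imwrite("pics/crop1.png",a)
b=cv2.resize(im[140:265,95:195],None,fx=4,fy=4,interpolation=cv2.INTER_CUBIC);cv2.imwrite("pics/crop2.png",b)
h=cv2.cvtColor(im,cv2.COLOR_BGR2HSV)
m=cv2.inRange(h,(15,130,130),(32,255,255))
n,l,st,ce=cv2.connectedComponentsWithStats(m)
for i in range(1,n):
    if st[i,4]>15: print("gold",ce[i].round(1),st[i,2:],"depth",dep(c,*ce[i]).round(3))
m=cv2.inRange(h,(0,150,80),(6,255,255))|cv2.inRange(h,(174,150,80),(180,255,255))
m[:,:90]=0;m[:,200:]=0
k=max(cv2.findContours(m,0,2)[0],key=cv2.contourArea)
print("crate rect",cv2.minAreaRect(k))
print("mouth depth",[dep(c,u,v).round(3).tolist() for u,v in((376,222),(377,225),(380,223))])
E
```

```text
gold [429.5  31.5] [29  6 65] depth [ 0.94  -0.483  0.187]
gold [470.2  31.3] [14  2 19] depth [ 0.943 -0.597  0.183]
gold [483.1  34.1] [ 7  9 22] depth [ 0.931 -0.628  0.194]
gold [428.1  37. ] [ 9  6 17] depth [ 0.925 -0.48   0.185]
gold [438.8  44.4] [12 14 42] depth [ 0.904 -0.507  0.189]
gold [395.5  41.2] [17  2 20] depth [ 0.946 -0.416  0.098]
gold [485.3  55.2] [ 5 32 55] depth [ 0.874 -0.634  0.19 ]
gold [328.2 134.3] [ 24  24 391] depth [ 0.665 -0.209  0.148]
gold [232.3 146.1] [15  4 29] depth [0.646 0.059 0.059]
gold [266.2 150.6] [15  4 25] depth [ 0.632 -0.04   0.059]
gold [235.6 163.9] [ 6  5 25] depth [0.589 0.049 0.098]
gold [256.3 166.9] [10 10 77] depth [ 0.581 -0.011  0.087]
gold [150.8 169.3] [ 12  11 102] depth [0.568 0.276 0.162]
gold [118.5 171.9] [ 12  11 102] depth [0.561 0.362 0.164]
gold [339.  177.8] [11 11 97] depth [ 0.543 -0.234  0.163]
gold [374.7 178.3] [11 11 91] depth [ 0.541 -0.333  0.161]
gold [233.5 194.3] [ 18  18 242] depth [0.504 0.056 0.068]
gold [153.4 201.6] [ 12  11 102] depth [0.427 0.015 1.516]
gold [120.6 204.9] [ 12  11 106] depth [0.472 0.356 0.165]
gold [223.2 210.6] [16  4 41] depth [0.457 0.086 0.059]
gold [257.1 214.9] [16  5 38] depth [ 0.444 -0.013  0.06 ]
gold [335.8 221.3] [12 11 99] depth [ 0.424 -0.225  0.157]
gold [123.1 237.3] [ 12  11 103] depth [0.385 0.349 0.163]
gold [278.8 246. ] [ 24  24 397] depth [ 0.358 -0.069  0.154]
gold [341.5 272.3] [12 11 93] depth [ 0.287 -0.238  0.162]
gold [385.  285.1] [11 11 91] depth [ 0.251 -0.357  0.157]
crate rect ((140.06753540039062, 203.66168212890625), (101.64744567871094, 72.20958709716797), 85.76361083984375)
mouth depth [[0.422, -0.34, 0.137], [0.413, -0.342, 0.139], [0.419, -0.352, 0.135]]
```

View pics/crop1.png

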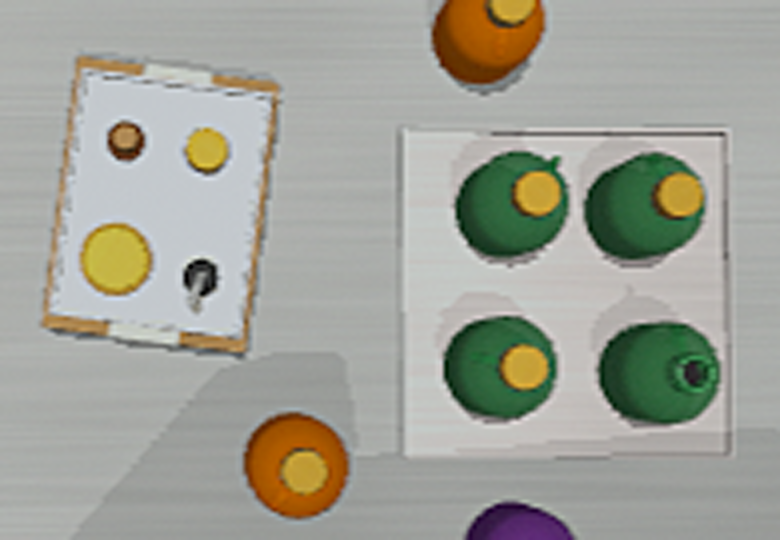

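View pics/crop2.png

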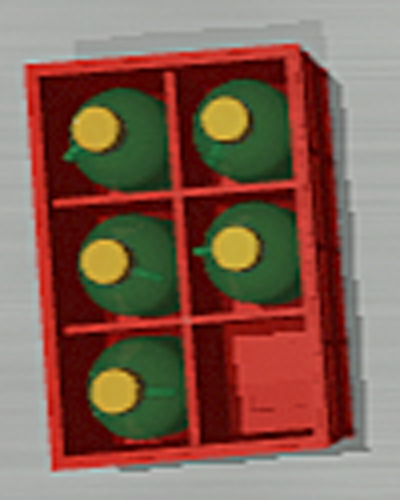

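The crops confirm it. The bare ring with a dark mouth is at (378,223) in the full picture, the small plain gold cylinder at (256.3,166.9), and the only empty pocket is the bottom-right one. The 53 mm lid, cork and pourer are clearly different.

Run:
```python
from h import *
c=load("top0")
print("mouth",plane(c,377.9,222.9,.159).round(4))
print("cap",plane(c,256.3,166.9,.085).round(4))
f=lambda x,y,z=.145:plane(c,x/4+95-.4,y/4+140-.4,z)
TL,TR,BL,BR=f(27,65),f(300,45),f(53,470),f(330,447)
print("crate sides",[np.linalg.norm(a-b).round(4) for a,b in((TL,TR),(BL,BR),(TL,BL),(TR,BR))])
C=(TL+TR+BL+BR)/4;ey=((TR-TL)+(BR-BL));ey/=np.linalg.norm(ey);ex=((BL-TL)+(BR-TR));ex/=np.linalg.norm(ex)
print("pocket",(C+.044*ey+.088*ex).round(4),ex.round(3),ey.round(3))
P=lambda u,v:plane(c,u,v,.162)
print("pocket by caps",((P(123.1,237.3)+P(153.4,201.6)-P(120.6,204.9))).round(4))
for n,u,v in(("a",339,177.8),("b",374.7,178.3),("c",335.8,221.3),("orange",278.8,246),("p2",153.4,201.6)):print(n,P(u,v).round(3))
# scene view check
c=load("scene0");im=c["pixels"]
cv2.imwrite("pics/crop3.png",cv2.resize(im[130:290,90:350],None,fx=3,fy=3,interpolation=cv2.INTER_CUBIC))
def proj(p):
    q=np.linalg.inv(c["T"])@np.r_[p,1];return c["cx"]+c["fx"]*q[0]/-q[2],c["cy"]-c["fy"]*q[1]/-q[2]
t=load("top0")
for p in(plane(t,377.9,222.9,.159),plane(t,256.3,166.9,.085),C+.044*ey+.088*ex): 
    u,v=proj(p);print(u,v,"crop",(u-90)*3,(v-130)*3)
from plant import ctrl
from scipy.spatial.transform import Rotation as R
s=ctrl.get_state();print(R.from_quat(s["tcp_rot"]).as_matrix().round(3),s["eef_pos"])
```

```text
mouth [ 0.4193 -0.3399  0.159 ]
cap [ 0.5816 -0.0105  0.085 ]
crate sides [np.float64(0.1863), np.float64(0.1873), np.float64(0.2765), np.float64(0.2757)]
pocket [0.3912 0.2604 0.145 ] [-0.997 -0.075  0.   ] [ 0.074 -0.997  0.   ]
pocket by caps [0.3932 0.2614 0.162 ]
a [ 0.543 -0.235  0.162]
b [ 0.541 -0.332  0.162]
c [ 0.424 -0.224  0.162]
orange [ 0.359 -0.069  0.162]
p2 [0.48  0.269 0.162]
125.90050190746877 229.9273235841599 crop 107.7015057224063 299.78197075247965
274.76714562408404 214.30606293679807 crop 554.3014368722521 252.9181888103942
278.2259936387471 138.71134183382017 crop 564.6779809162414 26.134025501460513
[[-0.95  -0.     0.312]
 [-0.312  0.002 -0.95 ]
 [-0.    -1.    -0.002]] [ 0.21082928 -0.64060926  0.23004506]
```

View pics/crop3.png

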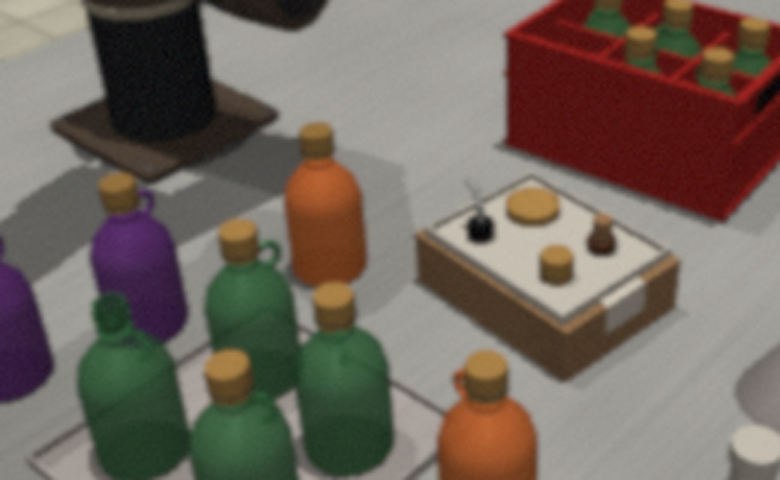

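The scene view agrees: the open mouth reprojects to (126,230), the cap to (275,214), and the pocket lands in the crate. Crate sides come to 187x276 mm against 180x270 given. All three radii (0.54, 0.58 and 0.47 m) are in reach. First I'll raise the hand with the fingers shut, then go over the mouth.

Emit:
{"name": "jog_arm", "arguments": {
  "deltas": [
    [[0,0,0],[0,-0.03,0],0],
    [[0,0,0],[0,-0.06,0],0],
    [[0,0,0],[0,-0.09,0],0],
    [[0,0,0],[-0.03,-0.09,-0.023],0],
    [[0,0,0],[-0.06,-0.09,-0.045],0],
    [[0,0,0],[-0.09,-0.09,-0.068],0],
    [[0,0,0],[-0.12,-0.09,-0.09],0],
    [[0,0,0],[-0.15,-0.09,-0.113],0],
    [[0,0,0],[-0.18,-0.09,-0.136],0],
    [[0,0,0],[-0.21,-0.09,-0.16],0]
  ]
}}

```text
time: 0.93
eef_pos: [0.3609, -0.4214, 0.3198]
tcp_rot: [-0.112, 0.699, -0.697, 0.112]
contact_force: [0.1, 0.1, 0.2]
opening: 0.0
```

```bash
cat >> h.py <<'E'
T=dict(mouth=np.array([.4193,-.3399,.159]),cap=np.array([.5816,-.0105,.085]),pocket=np.array([.392,.2608,.145]))
def go(n,z):
    from plant import ctrl
    from scipy.spatial.transform import Rotation as R
    s=ctrl.get_state();r=R.from_quat(s["tcp_rot"]).as_matrix()
    w=np.array([*T[n][:2],z])-s["eef_pos"]
    print("t",round(s["time"],2),"tcp",np.round(s["eef_pos"],4),"q",np.round(s["qpos"],2),"down",r[:,1].round(3),"open",round(s["opening"],2),"world d",w.round(4),"tool d",(r.T@w).round(4), "F",np.round(s["contact_force"],2))
E
python3 -c "
from h import *
go('mouth',.32)"
```

```text
t 0.93 tcp [ 0.3609 -0.4214  0.3198] q [-1.05 -0.03  1.77  0.    1.41  0.21] down [-0.001  0.003 -1.   ] open 0.0 world d [0.0584 0.0815 0.0002] tool d [-0.0809  0.     -0.0592] F [0.13 0.09 0.18]
```

Emit:
{"name": "jog_arm", "arguments": {
  "deltas": [
    [[0,0,0],[-0.027,0,-0.02],0],
    [[0,0,0],[-0.054,0,-0.04],0],
    [[0,0,0],[-0.081,0,-0.059],0],
    [[0,0,0],[-0.081,0,-0.059],0],
    [[0,0,0],[-0.081,0,-0.059],0]
  ]
}}

```text
time: 1.35
eef_pos: [0.4201, -0.3386, 0.3197]
tcp_rot: [-0.113, 0.699, -0.697, 0.113]
contact_force: [-0.2, 0.5, 0.1]
opening: 0.003
```

```bash
cat >> h.py <<'E'
def wrist(f):
    from plant import ctrl
    from scipy.spatial.transform import Rotation as R
    s=ctrl.get_state();c=ctrl.read_camera("wrist")
    M=np.eye(4);M[:3,:3]=R.from_quat(s["tcp_rot"]).as_matrix();M[:3,3]=s["eef_pos"]
    c["T"]=M@c["mount"];cv2.imwrite(f"pics/{f}.png",c["pixels"]);np.savez(f+".npz",**c)
    return c
def proj(c,p):
    q=np.linalg.inv(c["T"])@np.r_[p,1];return c["cx"]+c["fx"]*q[0]/-q[2],c["cy"]-c["fy"]*q[1]/-q[2]
E
python3 -c "
from h import *
go('mouth',.192)
c=wrist('w1');print(proj(c,T['mouth']))"
```

```text
t 1.35 tcp [ 0.4201 -0.3386  0.3197] q [-0.87 -0.07  1.8   0.    1.41  0.38] down [-0.001  0.003 -1.   ] open 0.0 world d [-0.0008 -0.0013 -0.1277] tool d [0.0011 0.1277 0.0014] F [-0.16  0.49  0.07]
(np.float64(256.5236960174525), np.float64(174.37026756845964))
```

View pics/w1.png

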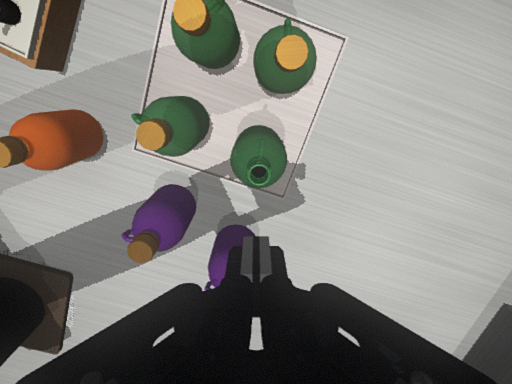

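The wrist view shows the open mouth at (259,172), against a prediction of (257,174), so they agree to about 3 mm. I'll descend to TCP z of about 0.19, which puts the grasp point about 50 mm above the rim.

Emit:
{"name": "jog_arm", "arguments": {
  "deltas": [
    [[0,0,0],[0,0.03,0],0],
    [[0,0,0],[0,0.06,0],0],
    [[0,0,0],[0,0.09,0],0],
    [[0,0,0],[0,0.11,0],0],
    [[0,0,0],[0,0.122,0],0],
    [[0,0,0],[0,0.129,0],0],
    [[0,0,0],[0,0.129,0],0],
    [[0,0,0],[0,0.129,0],0],
    [[0,0,0],[0,0.129,0],0],
    [[0,0,0],[0,0.129,0],0]
  ]
}}

```text
time: 2.23
eef_pos: [0.42, -0.3402, 0.1926]
tcp_rot: [-0.112, 0.698, -0.698, 0.112]
contact_force: [0.0, 0.0, 0.0]
opening: 0.004
```

```bash
python3 -c "
from h import *
go('mouth',.19)
c=wrist('w2');print(proj(c,T['mouth']))"
```

```text
t 2.23 tcp [ 0.42   -0.3402  0.1926] q [-0.87  0.03  1.94  0.    1.17  0.38] down [ 0.001  0.    -1.   ] open 0.0 world d [-0.0007  0.0003 -0.0026] tool d [ 0.0006  0.0026 -0.0005] F [0.04 0.01 0.04]
(np.float64(253.70461289573632), np.float64(225.26906296655977))
```

View pics/w2.png

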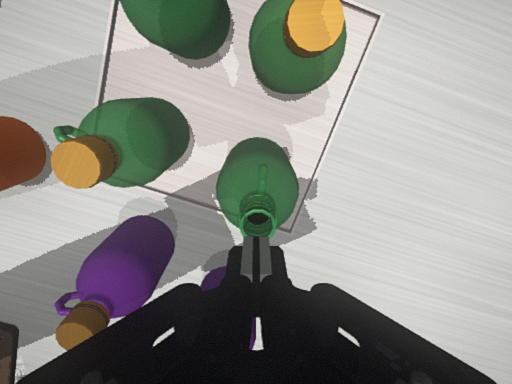

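The mouth at (258,221) sits directly ahead of the tips, and the prediction was (254,225). Holding here.

Emit:
{"name": "jog_arm", "arguments": {
  "deltas": [
    [[0,0,0],[0,0.002,0],0],
    [[0,0,0],[0,0.002,0],0],
    [[0,0,0],[0,0.002,0],0],
    [[0,0,0],[0,0.002,0],0],
    [[0,0,0],[0,0.002,0],0],
    [[0,0,0],[0,0.002,0],0],
    [[0,0,0],[0,0.002,0],0],
    [[0,0,0],[0,0.002,0],0],
    [[0,0,0],[0,0.002,0],0],
    [[0,0,0],[0,0.002,0],0]
  ]
}}

```text
time: 3.12
eef_pos: [0.4199, -0.34, 0.1903]
tcp_rot: [-0.112, 0.698, -0.698, 0.112]
contact_force: [-0.3, 0.3, -0.2]
opening: 0.005
```

Emit:
{"name": "jog_arm", "arguments": {
  "deltas": [
    [[0,0,0],[0,0,0],0],
    [[0,0,0],[0,0,0],0],
    [[0,0,0],[0,0,0],0],
    [[0,0,0],[0,0,0],0],
    [[0,0,0],[0,0,0],0],
    [[0,0,0],[0,0,0],0],
    [[0,0,0],[0,0,0],0],
    [[0,0,0],[0,0,0],0],
    [[0,0,0],[0,0,0],0],
    [[0,0,0],[0,0,0],0]
  ]
}}

```text
time: 3.95
eef_pos: [0.4199, -0.34, 0.1903]
tcp_rot: [-0.112, 0.698, -0.698, 0.112]
contact_force: [0.1, -0.0, 0.5]
opening: -0.002
```

Emit:
{"name": "jog_arm", "arguments": {
  "deltas": [
    [[0,0,0],[0,0,0],0],
    [[0,0,0],[0,0,0],0],
    [[0,0,0],[0,0,0],0],
    [[0,0,0],[0,0,0],0],
    [[0,0,0],[0,0,0],0],
    [[0,0,0],[0,0,0],0],
    [[0,0,0],[0,0,0],0],
    [[0,0,0],[0,0,0],0],
    [[0,0,0],[0,0,0],0],
    [[0,0,0],[0,0,0],0]
  ]
}}

```text
time: 4.78
eef_pos: [0.4199, -0.34, 0.1903]
tcp_rot: [-0.112, 0.698, -0.698, 0.112]
contact_force: [0.2, -0.2, 0.5]
opening: 0.001
```

Emit:
{"name": "jog_arm", "arguments": {
  "deltas": [
    [[0,0,0],[0,-0.03,0],0],
    [[0,0,0],[0,-0.06,0],0],
    [[0,0,0],[0,-0.09,0],0],
    [[0,0,0],[0,-0.12,0],0],
    [[0,0,0],[0,-0.13,0],0],
    [[0,0,0],[0,-0.13,0],0]
  ]
}}

```text
time: 5.28
eef_pos: [0.4209, -0.3412, 0.3244]
tcp_rot: [0.111, -0.696, 0.7, -0.114]
contact_force: [-0.9, 0.0, -0.3]
opening: -0.004
```

```bash
python3 -c "
from h import *
go('cap',.32)"
```

```text
t 5.28 tcp [ 0.4209 -0.3412  0.3244] q [-0.87 -0.07  1.8   0.    1.41  0.38] down [ 0.005 -0.005 -1.   ] open -0.0 world d [ 0.1607  0.3307 -0.0044] tool d [-0.2563  0.0035 -0.2637] F [-0.87  0.04 -0.32]
```

Emit:
{"name": "jog_arm", "arguments": {
  "deltas": [
    [[0,0,0],[-0.026,0,-0.027],0],
    [[0,0,0],[-0.052,0,-0.053],0],
    [[0,0,0],[-0.078,0,-0.08],0],
    [[0,0,0],[-0.104,0,-0.107],0],
    [[0,0,0],[-0.13,0,-0.134],0],
    [[0,0,0],[-0.156,0,-0.16],0],
    [[0,0,0],[-0.182,0,-0.187],0],
    [[0,0,0],[-0.208,0,-0.214],0],
    [[0,0,0],[-0.234,0,-0.24],0],
    [[0,0,0],[-0.256,0.002,-0.264],0]
  ]
}}

```text
time: 6.12
eef_pos: [0.5812, -0.008, 0.3188]
tcp_rot: [0.112, -0.697, 0.7, -0.113]
contact_force: [0.5, -0.1, 0.1]
opening: 0.0
```

Emit:
{"name": "jog_arm", "arguments": {
  "deltas": [
    [[0,0,0],[0,0,0],0],
    [[0,0,0],[0,0,0],0]
  ]
}}

```text
time: 6.28
eef_pos: [0.5803, -0.0061, 0.3151]
tcp_rot: [0.115, -0.697, 0.699, -0.112]
contact_force: [-0.5, -0.3, 0.2]
opening: 0.0
```

```bash
python3 -c "
from h import *
go('cap',.118)
c=wrist('w3');print(proj(c,T['cap']))"
```

```text
t 6.28 tcp [ 0.5803 -0.0061  0.3151] q [-0.18  0.03  1.72 -0.    1.4   1.06] down [-0.004 -0.003 -1.   ] open 0.0 world d [ 0.0013 -0.0044 -0.1971] tool d [-0.0007  0.1971  0.0042] F [-0.48 -0.29  0.17]
(np.float64(258.511339396054), np.float64(158.47271021177124))
```

View pics/w3.png

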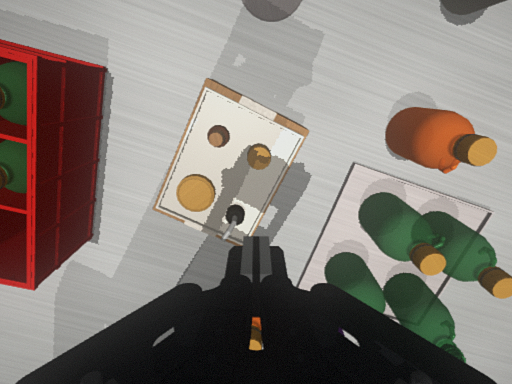

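The cap is at (260,155), against a prediction of (259,158). Descending to TCP z of about 0.118, with a small sideways correction.

Emit:
{"name": "jog_arm", "arguments": {
  "deltas": [
    [[0,0,0],[0,0.03,0.002],0],
    [[0,0,0],[0,0.06,0.003],0],
    [[0,0,0],[0,0.09,0.003],0],
    [[0,0,0],[0,0.12,0.003],0],
    [[0,0,0],[0,0.15,0.003],0],
    [[0,0,0],[0,0.175,0.003],0],
    [[0,0,0],[0,0.188,0.003],0],
    [[0,0,0],[0,0.195,0.003],0],
    [[0,0,0],[0,0.195,0.003],0],
    [[0,0,0],[0,0.195,0.003],0]
  ]
}}

```text
time: 7.17
eef_pos: [0.5813, -0.0117, 0.1219]
tcp_rot: [0.114, -0.697, 0.699, -0.112]
contact_force: [-0.1, 0.1, 0.9]
opening: 0.003
```

```bash
python3 -c "
from h import *
go('cap',.118)
c=wrist('w4');print(proj(c,T['cap']))"
```

```text
t 7.17 tcp [ 0.5813 -0.0117  0.1219] q [-0.19  0.2   1.9  -0.01  1.05  1.06] down [-0.001 -0.004 -1.   ] open 0.0 world d [ 0.0003  0.0012 -0.0039] tool d [-0.0007  0.0039 -0.0011] F [-0.05  0.11  0.93]
(np.float64(252.7516067588931), np.float64(221.20872068324311))
```

View pics/w4.png

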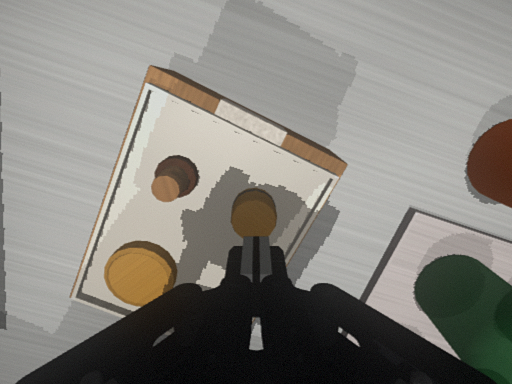

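The cap top is centred at about (254,219), directly under the tips as predicted. Holding, then rising.

Emit:
{"name": "jog_arm", "arguments": {
  "deltas": [
    [[0,0,0],[0,0.002,0],0],
    [[0,0,0],[0,0.002,0],0],
    [[0,0,0],[0,0.002,0],0],
    [[0,0,0],[0,0.002,0],0],
    [[0,0,0],[0,0.002,0],0],
    [[0,0,0],[0,0.002,0],0],
    [[0,0,0],[0,0.002,0],0],
    [[0,0,0],[0,0.002,0],0],
    [[0,0,0],[0,0.002,0],0],
    [[0,0,0],[0,0.002,0],0]
  ]
}}

```text
time: 8.05
eef_pos: [0.5818, -0.0117, 0.1207]
tcp_rot: [0.113, -0.696, 0.7, -0.113]
contact_force: [-0.1, -0.0, 0.1]
opening: 0.0
```

Emit:
{"name": "jog_arm", "arguments": {
  "deltas": [
    [[0,0,0],[0,0,0],0],
    [[0,0,0],[0,0,0],0],
    [[0,0,0],[0,0,0],0],
    [[0,0,0],[0,0,0],0],
    [[0,0,0],[0,0,0],0],
    [[0,0,0],[0,0,0],0],
    [[0,0,0],[0,0,0],0],
    [[0,0,0],[0,0,0],0],
    [[0,0,0],[0,0,0],0],
    [[0,0,0],[0,0,0],0]
  ]
}}

```text
time: 8.88
eef_pos: [0.5818, -0.0117, 0.1206]
tcp_rot: [0.113, -0.696, 0.7, -0.113]
contact_force: [-0.2, 0.4, -0.9]
opening: -0.003
```

Emit:
{"name": "jog_arm", "arguments": {
  "deltas": [
    [[0,0,0],[0,0,0],0],
    [[0,0,0],[0,0,0],0],
    [[0,0,0],[0,0,0],0],
    [[0,0,0],[0,0,0],0],
    [[0,0,0],[0,0,0],0],
    [[0,0,0],[0,0,0],0],
    [[0,0,0],[0,0,0],0],
    [[0,0,0],[0,0,0],0],
    [[0,0,0],[0,0,0],0],
    [[0,0,0],[0,0,0],0]
  ]
}}

```text
time: 9.72
eef_pos: [0.5818, -0.0116, 0.1206]
tcp_rot: [0.113, -0.696, 0.7, -0.113]
contact_force: [0.3, 0.4, -0.3]
opening: 0.002
```

Emit:
{"name": "jog_arm", "arguments": {
  "deltas": [
    [[0,0,0],[0,-0.03,0],0],
    [[0,0,0],[0,-0.06,0],0],
    [[0,0,0],[0,-0.09,0],0],
    [[0,0,0],[0,-0.12,0],0],
    [[0,0,0],[0,-0.15,0],0],
    [[0,0,0],[0,-0.18,0],0],
    [[0,0,0],[0,-0.2,0],0],
    [[0,0,0],[0,-0.2,0],0],
    [[0,0,0],[0,-0.2,0],0]
  ]
}}

```text
time: 10.47
eef_pos: [0.5823, -0.0108, 0.3222]
tcp_rot: [0.112, -0.696, 0.7, -0.114]
contact_force: [0.1, 0.4, -1.5]
opening: -0.001
```

```bash
python3 -c "
from h import *
go('pocket',.32)"
```

```text
t 10.47 tcp [ 0.5823 -0.0108  0.3222] q [-0.19  0.02  1.71 -0.    1.41  1.06] down [ 0.003 -0.005 -1.   ] open -0.0 world d [-0.1903  0.2716 -0.0022] tool d [ 9.500e-02  1.000e-04 -3.178e-01] F [ 0.13  0.39 -1.5 ]
```

Emit:
{"name": "jog_arm", "arguments": {
  "deltas": [
    [[0,0,0],[0.01,0,-0.033],0],
    [[0,0,0],[0.02,0,-0.066],0],
    [[0,0,0],[0.03,0,-0.1],0],
    [[0,0,0],[0.04,0,-0.133],0],
    [[0,0,0],[0.05,0,-0.166],0],
    [[0,0,0],[0.06,0,-0.2],0],
    [[0,0,0],[0.07,0,-0.233],0],
    [[0,0,0],[0.08,0,-0.266],0],
    [[0,0,0],[0.09,0,-0.3],0],
    [[0,0,0],[0.095,0,-0.318],0]
  ]
}}

```text
time: 11.3
eef_pos: [0.3889, 0.2628, 0.3175]
tcp_rot: [0.114, -0.696, 0.7, -0.113]
contact_force: [-0.2, 0.1, 0.4]
opening: -0.0
```

Emit:
{"name": "jog_arm", "arguments": {
  "deltas": [
    [[0,0,0],[0,0,0],0],
    [[0,0,0],[0,0,0],0]
  ]
}}

```text
time: 11.47
eef_pos: [0.3874, 0.2631, 0.315]
tcp_rot: [0.117, -0.695, 0.7, -0.112]
contact_force: [0.6, -0.2, -0.5]
opening: 0.002
```

```bash
python3 -c "
from h import *
go('pocket',.182)
c=wrist('w5');print(proj(c,T['pocket']))"
```

```text
t 11.47 tcp [0.3874 0.2631 0.315 ] q [ 0.38 -0.24  1.96 -0.01  1.43  1.63] down [-0.005 -0.008 -1.   ] open 0.0 world d [ 0.0046 -0.0023 -0.133 ] tool d [-0.0046  0.133   0.0029] F [ 0.56 -0.16 -0.46]
(np.float64(257.66541624348173), np.float64(166.73939164254173))
```

View pics/w5.png

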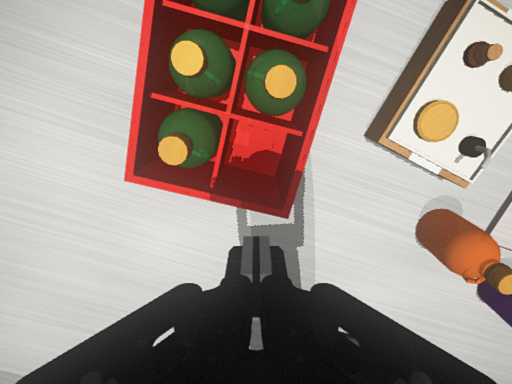

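The empty pocket's rim corners are at about (236,114), (303,132), (214,184) and (286,210), so its centre is about (258,161). The prediction was (258,167), about 4 mm off, well within the 25 mm tolerance. Descending with a slight correction.

Emit:
{"name": "jog_arm", "arguments": {
  "deltas": [
    [[0,0,0],[-0.003,0.03,0.002],0],
    [[0,0,0],[-0.006,0.06,0.002],0],
    [[0,0,0],[-0.006,0.09,0.002],0],
    [[0,0,0],[-0.006,0.11,0.002],0],
    [[0,0,0],[-0.006,0.122,0.002],0],
    [[0,0,0],[-0.006,0.13,0.002],0],
    [[0,0,0],[-0.006,0.13,0.002],0],
    [[0,0,0],[-0.006,0.13,0.002],0],
    [[0,0,0],[-0.006,0.13,0.002],0],
    [[0,0,0],[-0.006,0.13,0.002],0]
  ]
}}

```text
time: 12.35
eef_pos: [0.3951, 0.2618, 0.1871]
tcp_rot: [0.115, -0.696, 0.7, -0.113]
contact_force: [-0.4, -0.1, 0.2]
opening: -0.003
```

```bash
python3 -c "
from h import *
go('pocket',.182)
c=wrist('w6');print(proj(c,T['pocket']))"
```

```text
t 12.35 tcp [0.3951 0.2618 0.1871] q [ 0.37 -0.12  2.1  -0.01  1.17  1.62] down [-0.001 -0.006 -1.   ] open -0.0 world d [-0.0031 -0.001  -0.0051] tool d [ 0.0032  0.0052 -0.    ] F [-0.43 -0.1   0.2 ]
(np.float64(254.24500020883804), np.float64(223.26273234582203))
```

View pics/w6.png

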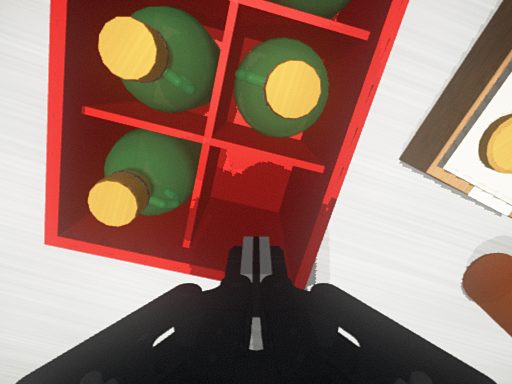

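The tips are over the empty pocket. Its near rim is partly hidden by the gripper, but the visible corners give a centre of about (255,210), within about 10 mm of the aim. I'll lower 5 mm, shift 2 mm toward it, and hold.

Emit:
{"name": "jog_arm", "arguments": {
  "deltas": [
    [[0,0,0],[-0.002,0.005,0],0],
    [[0,0,0],[-0.002,0.005,0],0],
    [[0,0,0],[-0.002,0.005,0],0],
    [[0,0,0],[-0.002,0.005,0],0],
    [[0,0,0],[-0.002,0.005,0],0],
    [[0,0,0],[-0.002,0.005,0],0],
    [[0,0,0],[-0.002,0.005,0],0],
    [[0,0,0],[-0.002,0.005,0],0],
    [[0,0,0],[-0.002,0.005,0],0],
    [[0,0,0],[-0.002,0.005,0],0]
  ]
}}

```text
time: 13.23
eef_pos: [0.3967, 0.2625, 0.182]
tcp_rot: [0.115, -0.696, 0.7, -0.113]
contact_force: [-0.2, -0.8, -0.3]
opening: -0.0
```

Emit:
{"name": "jog_arm", "arguments": {
  "deltas": [
    [[0,0,0],[0,0,0],0],
    [[0,0,0],[0,0,0],0],
    [[0,0,0],[0,0,0],0],
    [[0,0,0],[0,0,0],0],
    [[0,0,0],[0,0,0],0],
    [[0,0,0],[0,0,0],0],
    [[0,0,0],[0,0,0],0],
    [[0,0,0],[0,0,0],0],
    [[0,0,0],[0,0,0],0],
    [[0,0,0],[0,0,0],0]
  ]
}}

```text
time: 14.07
eef_pos: [0.3968, 0.2624, 0.182]
tcp_rot: [0.115, -0.696, 0.7, -0.113]
contact_force: [0.4, 0.0, -0.9]
opening: 0.0
```

Emit:
{"name": "jog_arm", "arguments": {
  "deltas": [
    [[0,0,0],[0,0,0],0],
    [[0,0,0],[0,0,0],0],
    [[0,0,0],[0,0,0],0],
    [[0,0,0],[0,0,0],0],
    [[0,0,0],[0,0,0],0],
    [[0,0,0],[0,0,0],0],
    [[0,0,0],[0,0,0],0],
    [[0,0,0],[0,0,0],0],
    [[0,0,0],[0,0,0],0],
    [[0,0,0],[0,0,0],0]
  ]
}}

```text
time: 14.9
eef_pos: [0.3968, 0.2624, 0.182]
tcp_rot: [0.115, -0.696, 0.7, -0.113]
contact_force: [0.5, -0.4, 0.1]
opening: -0.0
```

Emit:
{"name": "jog_arm", "arguments": {
  "deltas": [
    [[0,0,0],[0,-0.03,0],0],
    [[0,0,0],[0,-0.06,0],0],
    [[0,0,0],[0,-0.09,0],0],
    [[0,0,0],[0,-0.12,0],0],
    [[0,0,0],[0,-0.14,0],0],
    [[0,0,0],[0,-0.14,0],0],
    [[0,0,0],[0,-0.14,0],0],
    [[0,0,0],[0,-0.14,0],0]
  ]
}}

```text
time: 15.57
eef_pos: [0.3964, 0.2632, 0.3205]
tcp_rot: [0.116, -0.695, 0.7, -0.113]
contact_force: [0.5, 0.4, -1.7]
opening: -0.002
```

Run:
```python
from h import *
from plant import ctrl
go('pocket',.32)
c=ctrl.read_camera("top");cv2.imwrite("pics/top1.png",c["pixels"])
a=load("top0")["pixels"]
for im in(a,c["pixels"]):
    m=cv2.inRange(cv2.cvtColor(im,cv2.COLOR_BGR2HSV),(15,130,110),(32,255,255))
    n,l,st,ce=cv2.connectedComponentsWithStats(m)
    print([ce[i].round(1).tolist() for i in range(1,n) if st[i,4]>60 and ce[i][1]>140])
```

```text
t 15.57 tcp [0.3964 0.2632 0.3205] q [ 0.38 -0.22  1.94 -0.01  1.43  1.62] down [-0.003 -0.007 -1.   ] open -0.0 world d [-0.0044 -0.0024 -0.0005] tool d [0.005  0.0006 0.0008] F [ 0.53  0.37 -1.68]
[[256.3, 166.9], [150.7, 169.3], [118.5, 171.9], [338.9, 177.8], [374.6, 178.2], [233.5, 194.3], [153.4, 201.6], [120.6, 204.9], [335.7, 221.2], [123.1, 237.3], [278.7, 246.0], [341.4, 272.2], [384.9, 285.1]]
[[256.3, 166.9], [150.7, 169.3], [118.5, 171.9], [338.9, 177.8], [374.6, 178.2], [233.4, 194.3], [153.4, 201.6], [120.6, 204.9], [335.7, 221.2], [278.7, 246.1], [341.4, 272.2], [384.9, 285.0]]
```

View pics/top1.png

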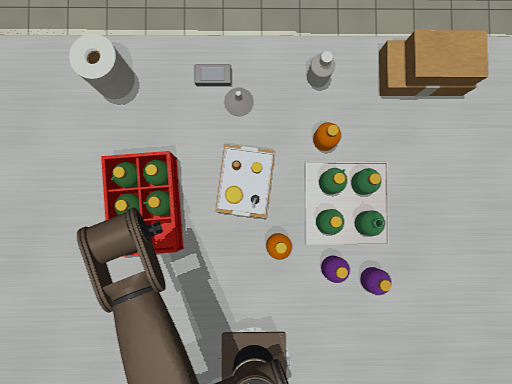

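Every visible closure is where it started, to within 0.1 px. One packed bottle is hidden under the arm at (123,237). The hand is up at a grasp point z of about 0.34 m. I'll settle briefly, then hand in.

Emit:
{"name": "jog_arm", "arguments": {
  "deltas": [
    [[0,0,0],[0,0,0],0],
    [[0,0,0],[0,0,0],0],
    [[0,0,0],[0,0,0],0],
    [[0,0,0],[0,0,0],0]
  ]
}}

```text
time: 15.95
eef_pos: [0.396, 0.263, 0.3191]
tcp_rot: [0.117, -0.695, 0.7, -0.112]
contact_force: [0.2, -0.7, 0.5]
opening: 0.002
```

```bash
python3 -c "
from plant import ctrl
print(ctrl.sign_off())"
```

```text
the job is handed in; nothing more can be done
None
```

I pointed with shut fingers at the open bottle's mouth, the loose screw cap and the empty crate pocket, in that order. Each hold lasted about 2.5 s with the fingertips 31–37 mm above the target. I travelled with the fingertips at about 0.32 m and handed the job in at 16 s, with the grasp point at about 0.34 m.

**Aim:** the fingertips stayed within about 1 mm of the measured mouth and cap positions, and 5 mm of the measured pocket. The wrist camera agreed to 2–3 mm for the mouth and cap. For the pocket it suggested an offset of up to about 10 mm, with the near rim partly hidden; I shifted about 5 mm from the measured point toward its estimate. All of this is inside the 25 mm tolerance.

**Nothing moved:** in the last top picture every visible gold cap and lid was within 0.1 px of where it started. I compared the open bottle, cork, pourer and funnel only by eye, and they look unmoved. One packed bottle was hidden under the arm, so I could not check it. Force readings stayed at noise level (under 2 N), with no sign of contact.

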